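# Slide the square plaster base up to the stop

## Robot

A 6-joint arm with a two-finger parallel gripper is mounted at the origin on the work surface. World frame = base frame: x ahead of the robot, y to its left, z up, the work surface at z = 0. Lengths are in mm, angles in rad, forces in N, time in s.
With the tool pointing down it reaches from about 350 to 950 mm from the base axis. Payload 17.4 kg.
Tool frame: the origin (TCP) lies at the very end of the fingers, on their centre line; the grasp point (between the pads) lies 19 mm behind it; z points along the fingers, y is the line along which they close (so a half turn about z gives the same grasp; the last joint's range is limited). The gripper opens to 93 mm and grips with 3 to 60 N. Pads are 15 mm wide; open, the fingers measure 128 mm over their backs; the gripper's body (75 mm by 188 mm) begins 65 mm behind the grasp point.
Start: joints at [-0.038, 0.116, 1.442, -0, 1.584, -0.038], TCP at [675.005, -0.009, 218.646] pointing down, gripper open.
Joint ranges: [-2.83, 2.83], [-0.83, 2.19], [0.07, 2.5], [-1.14, 4.28], [0.01, 3], [-2.97, 2.97]. Speed limits (rad/s): [1.89, 1.89, 2.22, 3.14, 3.14, 3.14].

## Interface

Orientations are given as a unit quaternion [w, x, y, z].
In Python, from cell import bot gives the robot as it stands. Calls block until the motion is done:
- bot.move_pose(position, orientation): joint-space move of the TCP to a pose.
- bot.servo_line(position, orientation=None, v=150, stop_force=None): straight line of the TCP; orientation=None keeps the orientation; v is the mean speed in mm/s. With stop_force (N) it stops when the force on the tool has changed by that much, and returns True; else False.
- bot.movej(angles): joint-space move.
- bot.move_gripper(opening): finger opening in mm; the grip force is fixed at half the most; returns when the fingers have stopped.
- bot.hold(seconds).
- bot.solve_ik(position, orientation): joint angles nearest the present ones, or None.
- bot.get_state(): the state.
- bot.capture(name): name is "scene" or "side" or "wrist"; returns (picture, depth): 384x512x3 uint8, red, green, blue; 384x512 float32, mm along the optical axis (not along the pixel's ray), 0 where there is no reading.
- bot.calibration(name): a dict with "camera_matrix" (3x3 intrinsics, pixels), "distortion" ([k1, k2, p1, p2, k3] as OpenCV has them; the pictures are not rectified), "rvec" (rotation vector, rad) and "tvec" (3), from world to camera coordinates, as OpenCV has them; the wrist camera has in their place "tool_from_camera" (4x4, takes a point from camera to tool coordinates, whose origin is the TCP and whose axes are the flange's). Camera axes: x right, y down, z forward; pixel columns grow to the right and rows downward; lengths in mm; the calibration is good to about 2 mm. A picture is of the moment at which its call begins: read the wrist's pose just before it. calibration takes no time and is no camera call.
A pose or a line that the arm cannot do raises bot.MotionError and nothing moves.
- bot.hand_in(): hands the job in; it is judged then, once.
The state is a dict: "t": time; "q": joint angles; "joint_vel": joint speeds; "joint_torque": joint torques, N m; "position": TCP position; "tool_rot": TCP orientation; "contact_force": force on the tool from outside, world axes, zero at the start; "wrist_torque": the same for the moment, N m; "grip_width": finger opening in mm; "finger_force": force on a finger pad.
Only numpy, scipy, OpenCV 4.12 (cv2) and the standard library are available. Lean on these libraries where they do the work, as an engineer would, in place of code of your own. Each camera call takes 0.05 s, during which the arm holds its last target. There are 200 camera calls.

## Task

Slide the square-footed plaster column base along the board, without lifting or tipping it, into the marked square beside the metal stop on its own side: its foot flush against the wooden fence and snug against the stop. Push it home until you feel it bear on the stop, but the stop is only held by friction, so do not shift it; leave the round base and the other things on the bench alone.

Things in the scene. Friction and masses are not known exactly. Their poses are not given: they have to be found in the camera images.
- square_base: white plaster column base, 0.5 to 0.9 kg, to be slid. Square foot 120 x 120 mm, 26 mm high, round mouldings above (116 mm across or less; top 90 mm across), 70 mm high in all; too wide to grip. Origin: centre of the underside; z up, x and y square to the foot's sides. Starts on the board left or right of the stop, turned up to 0.35 rad from it, 15 to 60 mm clear of the fence.
- round_base: white plaster column base like the other, but with a round foot 120 mm across, 26 mm high, 70 mm high in all; stands on the board on the other side of the stop, to be left alone. Origin: centre of the underside.
- bed: fixed grey slide board 240 x 700 x 25 mm (x, y, height). Origin: centre of its underside; its top is 25 mm higher. A wooden fence, 30 mm thick, 25 mm above the board's top, runs along its whole far edge; the fence's inner face is at x = +90 mm in this frame. x points from the robot side to the fence, y along the fence.
- stop: aluminium stop block on the fence, 50 mm wide along it (faces at y = +-25 mm), standing 80 mm out from the fence over the board, 32 mm high; slides along the fence, yields at about 14 N. Origin: mid-width, on the fence's inner face, level with the board's top; axes as the board's. Flat dark 122 mm squares on the board mark the place on either side: base centre at x = -60, y = +-85 mm.
- filler_tin: tin 72 mm across, 80 mm high, standing on the bench beyond the fence, bystander. Origin: centre of the underside.
- sanding_block: cork sanding block 70 x 120 x 35 mm on the bench beyond the fence, bystander. Origin: centre of the underside.
- putty_knife: putty knife, 200 mm long, lying on the bench beyond the fence, bystander. Origin: underside, near its middle; x along it.
Mind the look-alikes: they are no part of the job. What is shaped like the square_base but purple or turquoise is not meant.

How it is judged (in metres and radians):
On the way:
1. the square base bears on the stop (more than 1.5 N for 0.1 s) (contact force between square_base and stop above 1.5 N), for 0.1 s.
At the end, for the whole second after the job is handed in: the square base stands upright (within 0.03 rad) and at rest on the board, its foot within 2.5 mm of touching the fence and within 2.5 mm of touching the stop, square to the board within 0.03 rad, and the stop has not shifted by 4 mm or more (x of square_base in the frame of bed between 0.0275 and 0.0325 m and (y of square_base in the frame of stop between 0.0825 and 0.0875 m or y of square_base in the frame of stop between -0.0875 and -0.0825 m) and angle between the x axis of square_base and the x axis of bed, either way round below 0.03 rad and angle between square_base's own z axis and vertical below 0.03 rad and linear speed of square_base below 0.01 m/s and distance of stop from where it was at the start of the episode below 0.004 m).
It fails at once if the stop is shifted by more than 4 mm (distance of stop from where it was at the start of the episode above 0.004 m).
It fails at once if the square base is lifted more than 8 mm off the board (z of square_base in the frame of bed above 0.033 m).
It fails at once if the square base is tipped more than 0.15 rad (angle between square_base's own z axis and vertical above 0.15 rad).
It fails at once if the round base is moved more than 10 mm (distance of round_base from where it was at the start of the episode above 0.01 m).
It fails at once if the tin, the sanding block or the putty knife is moved more than 15 mm (distance of any of filler_tin, sanding_block, putty_knife from where it was at the start of the episode above 0.015 m).
It also fails if it takes over 54 s, if anything falls off the work surface, if the arm or the gripper's body presses on something with over 40 N, if the wrist force passes 120 N, or if a joint passes its speed limit or range.

## Working session

There is one attempt and no reset: what is moved stays moved. The work goes in short steps, each a Python script; the robot and the scene stay as the last script left them, time stands still between calls to the robot, and variables do not carry over. Pictures are saved under pics/ and viewed, at most 10 in all, crops included, and the job is handed in when it is done.

```bash
mkdir -p pics; cat > h.py <<'E'
import numpy as np, cv2
from cell import bot
def snap(n,f):
    s=bot.get_state(); p,d=bot.capture(n); np.savez('pics/'+f+'.npz',p=p,d=d,pos=s['position'],rot=s['tool_rot']); cv2.imwrite('pics/'+f+'.png',p[:,:,::-1]); return p,d
def ray(name,uv):
    c=bot.calibration(name); K=np.array(c['camera_matrix']);D=np.array(c['distortion'])
    R=cv2.Rodrigues(np.array(c['rvec'],float))[0]; t=np.array(c['tvec'],float).ravel()
    n=cv2.undistortPoints(np.array(uv,float).reshape(-1,1,2),K,D).reshape(-1,2)
    return -R.T@t,(R.T@np.c_[n,np.ones(len(n))].T).T
def onz(name,uv,z):
    o,d=ray(name,uv); return o+d*((z-o[2])/d[:,2])[:,None]
def cloud(name,d):
    v,u=np.mgrid[:384,:512]; o,r=ray(name,np.c_[u.ravel(),v.ravel()])
    return (o+r*d.reshape(-1,1)).reshape(384,512,3)
E
python3 - <<'E'
from h import *
a,_=snap('scene','s0'); b,_=snap('side','d0')
print(bot.get_state())
cv2.imwrite('pics/both.png',cv2.resize(np.vstack([a,b])[:,:,::-1],None,fx=.78,fy=.78))
E
```

```text
{'t': 0.1, 'q': array([-3.77943339e-02,  1.16456011e-01,  1.44222920e+00,  1.14797539e-05,
        1.58399708e+00, -3.78157208e-02]), 'joint_vel': array([ 1.66435248e-05, -7.24562727e-04, -2.06974497e-03, -4.32481118e-04,
        4.98350383e-04, -6.17374382e-04]), 'joint_torque': array([ 3.09313356e-03, -7.22894382e+01, -6.23865938e+01,  7.81798759e-02,
        2.28431396e-02, -1.37065126e-04]), 'position': array([6.74806880e+02, 5.66940280e-03, 2.17947786e+02]), 'tool_rot': array([-4.03433761e-04,  7.07099063e-01,  7.07114289e-01, -3.66201254e-04]), 'contact_force': array([0.35974885, 0.09349746, 1.18256446]), 'wrist_torque': array([ 0.02358583, -0.00037154,  0.0157221 ]), 'finger_force': 0.0, 'grip_width': 93.27331495141894}
```

View pics/s0.png

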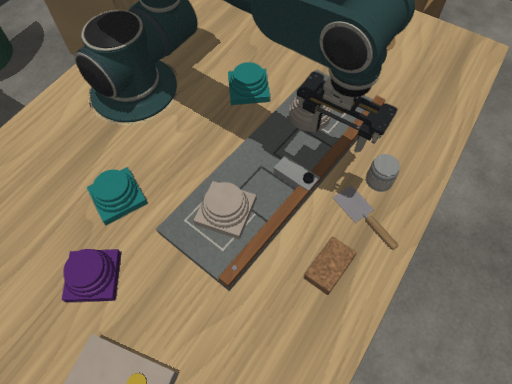

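View pics/d0.png

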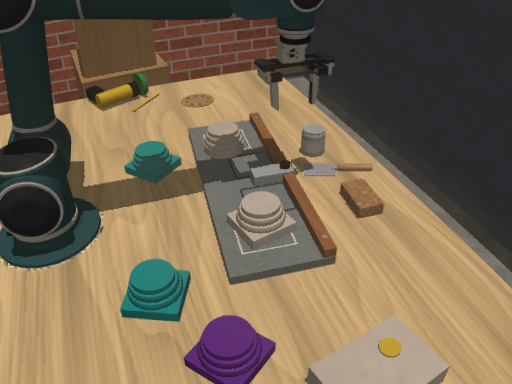

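Candidates: white at scene (225,205), white at (315,110) partly hidden by the gripper, purple at (92,275), and turquoise at (118,190) and (250,83). Only the white one at (225,205) shows a square foot on the board, so I'll confirm it in an enlarged crop.

```bash
python3 - <<'E'
from h import *
for n,f,(x,y,w,h) in (('scene','s0',(150,80,240,210)),('side','d0',(180,105,160,175))):
    p=np.load('pics/'+f+'.npz')['p'][y:y+h,x:x+w,::-1]
    k=600/h if n=='side' else 3.3
    k=min(k,2.8) if n=='scene' else 600/175
    cv2.imwrite('pics/'+n+'_c.png',cv2.resize(p,None,fx=k,fy=k,interpolation=cv2.INTER_CUBIC))
d=np.load('pics/s0.npz')['d']; C=cloud('scene',d)
for uv in ((225,190),(300,165),(316,100),(230,282),(160,230),(384,160),(330,265),(308,178)): print(uv,C[uv[1],uv[0]].round(1))
print(onz('scene',[(230,285),(160,230)],25).round(1))
E
```

```text
(225, 190) [ 495.  -184.3   91.5]
(300, 165) [601.4  -3.6  56.1]
(316, 100) [622.3 -20.1 329.2]
(230, 282) [ 623.2 -353.2   44.6]
(160, 230) [ 398.  -334.8   22.6]
(384, 160) [780.  110.3  80.1]
(330, 265) [ 792.6 -192.7   34.6]
(308, 178) [641.5 -35.9  71.4]
[[ 622.6 -354.7   25. ]
 [ 399.1 -335.3   25. ]]
```

View pics/scene_c.png

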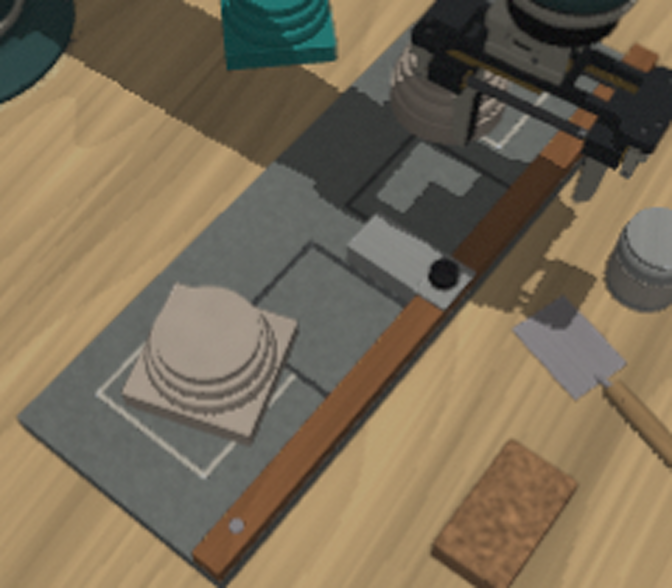

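View pics/side_c.png

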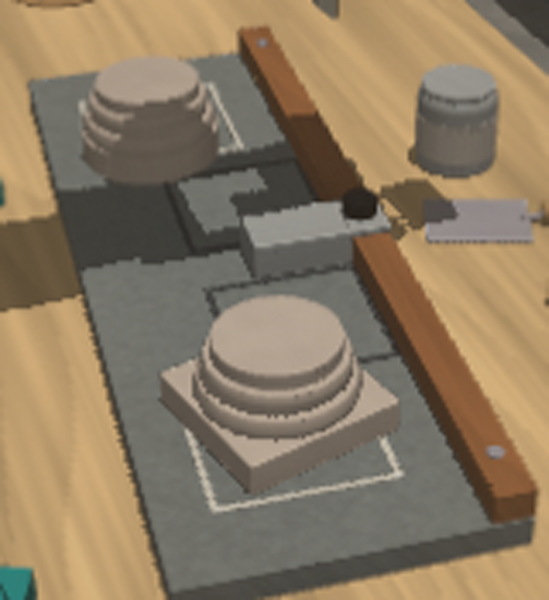

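The crops confirm the square base at scene (225,205), on the −y side of the stop. Its marked square is between it and the stop, around crop (330,310). Next, one close look from above.

```bash
python3 - <<'E'
from h import *
bot.move_pose([500,-120,420],[0,.7071068,.7071068,0])
print(bot.get_state()['t'])
p,d=snap('wrist','w0'); c=bot.calibration('wrist'); print(c)
snap('scene','s1')
E
```

```text
1.225
{'camera_matrix': array([[326.02168813,   0.        , 251.66054221],
       [  0.        , 326.02168813, 192.05236935],
       [  0.        ,   0.        ,   1.        ]]), 'distortion': array([-0.0097281,  0.       ,  0.       ,  0.       ,  0.       ]), 'tool_from_camera': array([[-1.47654197e-04, -9.56109745e-01, -2.93008760e-01,
         8.30242075e+01],
       [ 9.99999928e-01, -3.84588243e-05, -3.78430084e-04,
         2.72222357e-01],
       [ 3.50551919e-04, -2.93008795e-01,  9.56109682e-01,
        -1.67276078e+02],
       [ 0.00000000e+00,  0.00000000e+00,  0.00000000e+00,
         1.00000000e+00]])}
```

View pics/w0.png

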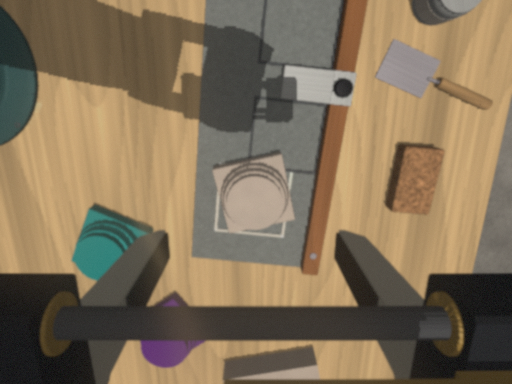

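The view shows the foot around (214–293,152–233), the stop at (283–356,66–105), and the fence's inner edge from (340,0) to (305,265). I'll fit these from the depth cloud.

```bash
cat >> h.py <<'E'
from scipy.spatial.transform import Rotation as Rn
def wray(f,uv):
    c=bot.calibration('wrist'); z=np.load('pics/'+f+'.npz'); q=z['rot']; R=Rn.from_quat([q[1],q[2],q[3],q[0]]).as_matrix()
    T=np.array(c['tool_from_camera']); n=cv2.undistortPoints(np.array(uv,float).reshape(-1,1,2),np.array(c['camera_matrix']),np.array(c['distortion'])).reshape(-1,2)
    return R@T[:3,3]+z['pos'],(R@T[:3,:3]@np.c_[n,np.ones(len(n))].T).T
def wonz(f,uv,zz):
    o,d=wray(f,uv); return o+d*((zz-o[2])/d[:,2])[:,None]
def wcloud(f):
    v,u=np.mgrid[:384,:512]; o,r=wray(f,np.c_[u.ravel(),v.ravel()])
    return (o+r*np.load('pics/'+f+'.npz')['d'].reshape(-1,1)).reshape(384,512,3)
E
python3 - <<'E'
from h import *
C=wcloud('w0'); P=np.load('pics/w0.npz')['p']
print('board z',np.median(C[230:250,200:210,2]),'foot',C[160,272],'top',C[195,255],'stop',C[85,310],'fence',C[200,322])
def sel(x,y,x2,y2,zl,zh):
    B=C[y:y2,x:x2].reshape(-1,3); return B[(B[:,2]>zl)&(B[:,2]<zh)]
F=sel(295,110,350,275,40,56); m,v=F[:,:2].mean(0),None
r=cv2.minAreaRect(F[:,:2].astype(np.float32)); print('fence',r)
S=sel(275,60,330,112,45,62); print('stop',cv2.minAreaRect(S[:,:2].astype(np.float32)))
Q=sel(205,145,300,240,44,58); r=cv2.minAreaRect(Q[:,:2].astype(np.float32)); print('foot',r,cv2.boxPoints(r).round(1).tolist())
T=sel(205,145,300,240,88,105); print('top',cv2.minEnclosingCircle(T[:,:2].astype(np.float32)))
z=cloud('scene',np.load('pics/s1.npz')['d']); B=z[150:250,185:265].reshape(-1,3); B=B[(B[:,2]>44)&(B[:,2]<58)]
r=cv2.minAreaRect(B[:,:2].astype(np.float32)); print('scene foot',r)
k=cv2.resize(P[0:270,180:400,::-1],None,fx=2.2,fy=2.2,interpolation=cv2.INTER_CUBIC); cv2.imwrite('pics/w0c.png',k)
E
```

```text
board z 26.422765146943277 foot [ 533.73811932 -144.21205172   52.3096549 ] top [ 505.31862122 -191.14868165   96.82713763] stop [589.70268386 -25.74870116  58.33390454] fence [ 621.30653265 -214.25940771   51.91244901]
fence ((622.7628173828125, -210.8738250732422), (299.3284912109375, 31.194562911987305), 84.10578155517578)
stop ((586.1492919921875, -30.798019409179688), (61.6790657043457, 80.72145080566406), 84.52252960205078)
foot ((503.80029296875, -205.6048126220703), (120.02869415283203, 120.04845428466797), 12.910883903503418) [[431.8999938964844, -160.5], [458.70001220703125, -277.5], [575.7000122070312, -250.6999969482422], [548.9000244140625, -133.6999969482422]]
top ((503.2716979980469, -205.82843017578125), 45.625343322753906)
scene foot ((539.4036865234375, -211.21737670898438), (182.36770629882812, 146.2357177734375), 12.003867149353027)
```

View pics/w0c.png

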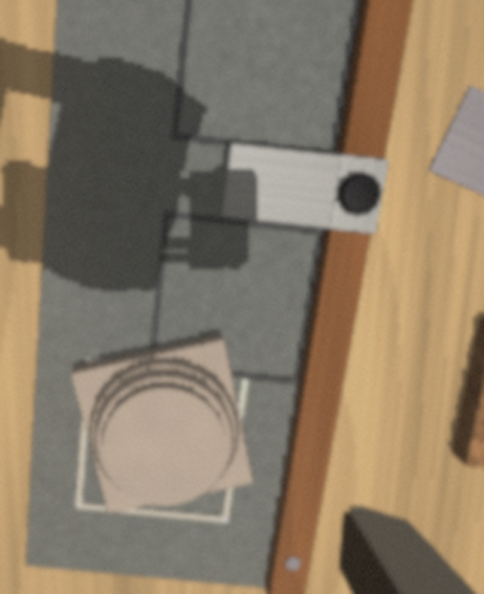

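```bash
cat >> h.py <<'E'
A=np.deg2rad(84.1-90); bx=np.array([np.cos(A),np.sin(A)]); by=np.array([-bx[1],bx[0]])
F0=np.array([622.76,-210.87])-15*bx
def uw(p): d=np.asarray(p)[:2]-F0; return np.array([d@bx,d@by])
def W(u,w,z): return [*(F0+u*bx+w*by),z]
def quat(yaw,s=1):  # tool y along yaw
    y=np.array([np.cos(yaw),np.sin(yaw),0])*s; z=np.array([0,0,-1.]); R=np.c_[np.cross(y,z),y,z]; q=Rn.from_matrix(R).as_quat(); return [q[3],*q[:3]]
E
python3 - <<'E'
from h import *
px=np.array([(225,219),(230,143),(375,233),(386,159)])/2.2+[180,0]
for p in wonz('w0',px,57.5): print(p.round(1),uw(p).round(1))
e=wonz('w0',np.array([(362,40),(290,480)])/2.2+[180,0],51)
print('fence edge',[uw(p).round(1) for p in e],'base',uw((503.8,-205.6)))
print('mark',[uw(p).round(1) for p in wonz('w0',np.array([(155,345),(293,380)])/2.2+[180,0],26)])
print(np.rad2deg(A),bot.solve_ik(W(-215,3,32),quat(A+np.pi/2)),bot.solve_ik(W(-215,3,32),quat(A-np.pi/2)))
E
```

```text
[547.7 -47.4  57.5] [-76.5 154.9]
[549.8   3.1  57.5] [-79.6 205.3]
[654.9 -56.9  57.5] [ 31.2 156.5]
[658.3  -7.1  57.5] [ 29.4 206.3]
fence edge [array([  0.7, 279.5]), array([  1.9, -38.9])] base [-103.87156379   -6.98611633]
mark [array([-116.2,   53.7]), array([-3.3, 37. ])]
-5.900000000000006 [-4.95759390e-01 -3.16941269e-01  2.15105101e+00 -4.44089210e-16
  1.30748292e+00 -1.96358129e+00] [-4.95759390e-01 -3.16941269e-01  2.15105101e+00 -4.44089210e-16
  1.30748292e+00  1.17801136e+00]
```

```bash
python3 - <<'E'
from h import *
q=quat(A-np.pi/2)
bot.move_gripper(56)
bot.move_pose(W(-212,-7,180),q); bot.servo_line(W(-212,-7,33),v=120)
print(bot.get_state()['contact_force'],bot.get_state()['t'],bot.get_state()['grip_width'])
for u in (-180,-165,-150,-138,-118):
    r=bot.servo_line(W(u,-7,33),v=35,stop_force=20); s=bot.get_state()
    print(u,r,uw(s['position']).round(1),s['position'][2].round(1),s['contact_force'].round(1),round(s['t'],2))
    if r: break
snap('scene','s2'); 
E
```

```text
[-0.16302815 -0.15659239 -0.3977506 ] 4.7833 56.063474800941094
-180 False [-180.   -7.] 32.9 [-0.5  1.4 -0.2] 5.85
-165 False [-164.7   -7.1] 33.1 [ 0.1 -1.1  0.3] 6.42
-150 False [-149.7   -7.1] 33.0 [-0.6  0.5 -0.6] 7.0
-138 False [-137.6   -7.1] 33.0 [ 0.1  0.5 -0.7] 7.49
-118 True [-129.1   -6.7] 32.4 [-4.   0.   2.9] 7.88
```

```bash
python3 - <<'E'
from h import *
q=quat(A-np.pi/2)
bot.servo_line(W(-160,-7,33),v=120); bot.servo_line(W(-160,-7,150),v=200)
bot.move_pose([500,-120,420],[0,.7071068,.7071068,0])
P,_=snap('wrist','w1'); C=wcloud('w1'); print(bot.get_state()['t'])
B=C[140:245,195:330].reshape(-1,3); h=(B[:,2]>44)&(B[:,2]<58)&([uw(b)[0]<-3 for b in B])
r=cv2.minAreaRect(B[h][:,:2].astype(np.float32)); print(r,uw(r[0]), [uw(p).round(1) for p in cv2.boxPoints(r)])
T=B[(B[:,2]>88)&(B[:,2]<105)]; c=cv2.minEnclosingCircle(T[:,:2].astype(np.float32)); print(c,uw(c[0]))
cv2.imwrite('pics/w1c.png',cv2.resize(P[0:270,180:400,::-1],None,fx=2.2,fy=2.2,interpolation=cv2.INTER_CUBIC))
E
```

```text
10.4583
((543.7649536132812, -230.36090087890625), (120.6886215209961, 117.06688690185547), 84.1043930053711) [-61.57307603 -27.50775522] [array([-120.1,  -87.9]), array([ -3. , -87.8]), array([-3. , 32.8]), array([-120.1,   32.8])]
((545.3967895507812, -230.54409790039062), 45.397708892822266) [-59.93105294 -27.52224126]
```

View pics/w1c.png

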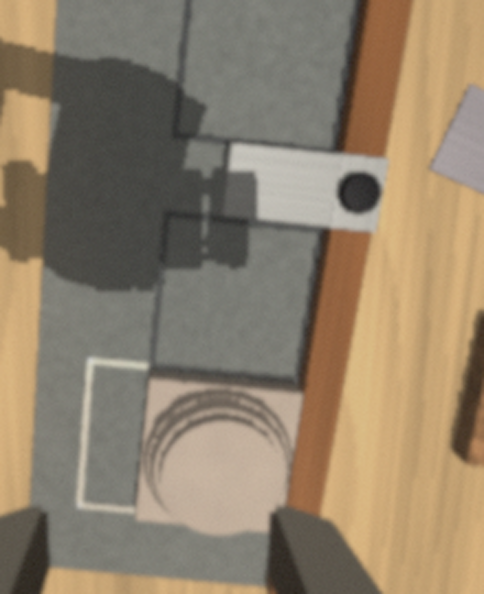

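The base now sits flush and square on the fence, so next I'll push it along toward the stop.

```bash
python3 - <<'E'
from h import *
q=[quat(A),quat(A+np.pi)]
qa=min(q,key=lambda k:abs(bot.solve_ik(W(-60,-120,150),k)[5]-bot.get_state()['q'][5]))
def st(l,r=None):
    s=bot.get_state(); print(l,r,uw(s['position']).round(2),(s['contact_force'][:2]@by).round(1),s['contact_force'].round(1),round(s['t'],2))
bot.move_pose(W(-60,-122,150),qa); bot.servo_line(W(-60,-122,33),v=120); st('down')
for w,v,f in ((-100,50,20),(-60,40,20),(0,40,20),(14,25,15)):
    r=bot.servo_line(W(-60,w,33),v=v,stop_force=f); st(w,r)
    if r: break
else:
    bot.servo_line(W(-60,11,33),v=40); bot.hold(.2); st('back')
    r=bot.servo_line(W(-60,20,33),v=10,stop_force=9); st(20,r)
E
```

```text
down None [ -59.57 -122.24] -0.9 [-0.4 -0.8  0.2] 12.87
-100 False [-59.92 -99.82] -0.3 [-0.2 -0.3  0.2] 13.46
-60 False [-59.92 -59.89] 0.1 [-0.1  0.1  0.2] 14.61
0 False [-6.e+01  2.e-02] -2.1 [-1.4 -2.   0.3] 16.26
14 False [-59.96  14.41] 0.3 [0.6 0.3 0.5] 16.97
back None [-60.01  11.01] -0.1 [-0.  -0.1 -0.4] 17.42
20 False [-60.    20.05] -2.7 [-0.9 -2.7 -0.7] 18.47
```

```bash
python3 - <<'E'
from h import *
def st(l,r=None):
    s=bot.get_state(); print(l,r,uw(s['position']).round(2),(s['contact_force'][:2]@by).round(1),s['contact_force'].round(1),round(s['t'],2))
bot.servo_line(W(-60,18,33),v=40); bot.hold(.2); st('back')
r=bot.servo_line(W(-60,30,33),v=6,stop_force=9); st(30,r)
for _ in range(5): bot.hold(.1); st('h')
E
```

```text
back None [-60.02  18.08] -0.1 [ 0.2 -0.1  0.5] 18.92
30 True [-60.17  26.24] -2.0 [-0.6 -2.   1.2] 20.25
h None [-60.33  26.26] 0.1 [-0.5  0.1 -0.1] 20.35
h None [-60.44  26.22] -0.0 [ 0.5 -0.1 -0.1] 20.45
h None [-60.52  26.19] 1.2 [ 0.2  1.2 -0.4] 20.55
h None [-60.48  26.1 ] -0.5 [ 0.1 -0.5 -0. ] 20.65
h None [-60.44  26.07] -0.3 [-0.8 -0.2  0.4] 20.75
```

```bash
python3 - <<'E'
from h import *
def f():
    a=[]
    for _ in range(6): bot.hold(.05); a.append(bot.get_state()['contact_force'][:2]@by)
    return np.array(a)
w=uw(bot.get_state()['position'])[1]
while w<27.6:
    w+=.2; r=bot.servo_line(W(-60,w,33),v=4,stop_force=9); a=f(); s=bot.get_state()
    print(round(w,2),r,uw(s['position']).round(2),a.round(1),round(s['t'],1))
    if r or np.median(a)<-6: break
snap('side','d3'); snap('scene','s3')
E
```

```text
26.27 False [-59.96  26.26] [-0.7 -0.5 -0.2 -0.5 -0.1  0.6] 21.4
26.47 False [-59.96  26.27] [-3.7 -4.1 -4.4 -4.7 -4.3 -4.8] 21.9
26.67 False [-59.97  26.3 ] [-7.7 -6.1 -7.4 -6.4 -6.8 -6.9] 22.5
```

```bash
python3 - <<'E'
from h import *
bot.servo_line(W(-60,26.78,33),v=4)
a=[]
for _ in range(6): bot.hold(.05); a.append(bot.get_state()['contact_force'][:2]@by)
print(np.round(a,1),uw(bot.get_state()['position']).round(2))
bot.servo_line(W(-60,5,33),v=100); bot.servo_line(W(-60,5,150),v=200)
bot.move_pose([500,-40,400],[0,.7071068,.7071068,0])
P,_=snap('wrist','w3'); C=wcloud('w3'); print(bot.get_state()['t'])
U=(C[...,:2]-F0)@np.c_[bx,by]; z=C[...,2]
m=(z>44)&(z<55)&(U[...,0]<-3)&(U[...,0]>-160)&(U[...,1]>0)&(U[...,1]<153)
r=cv2.minAreaRect(U[m].astype(np.float32)); print(r)
m=(z>88)&(z<105)&(U[...,0]<0)&(U[...,0]>-160)&(U[...,1]>0)&(U[...,1]<180); print(cv2.minEnclosingCircle(U[m].astype(np.float32)))
m=(z>55)&(z<60)&(U[...,0]<-5)&(U[...,0]>-90)&(U[...,1]>140)&(U[...,1]<220); print('stop',cv2.minAreaRect(U[m].astype(np.float32)))
v,u=np.where(m); cy,cx=int(v.mean())+35,int(u.mean()); y0,x0=max(cy-100,0),max(cx-120,0)
cv2.imwrite('pics/w3c.png',cv2.resize(P[y0:y0+200,x0:x0+240,::-1],None,fx=3,fy=3,interpolation=cv2.INTER_CUBIC))
E
```

```text
[-8.2 -7.3 -8.4 -7.5 -8.5 -7.8] [-59.97  26.31]
25.4333
((-61.61703109741211, 94.25128173828125), (117.48670196533203, 117.11612701416016), 89.99861145019531)
((-60.16471862792969, 96.21005249023438), 45.1497917175293)
stop ((-47.51668167114258, 175.14083862304688), (84.9764175415039, 61.84514236450195), 0.1046181321144104)
```

View pics/w3c.png

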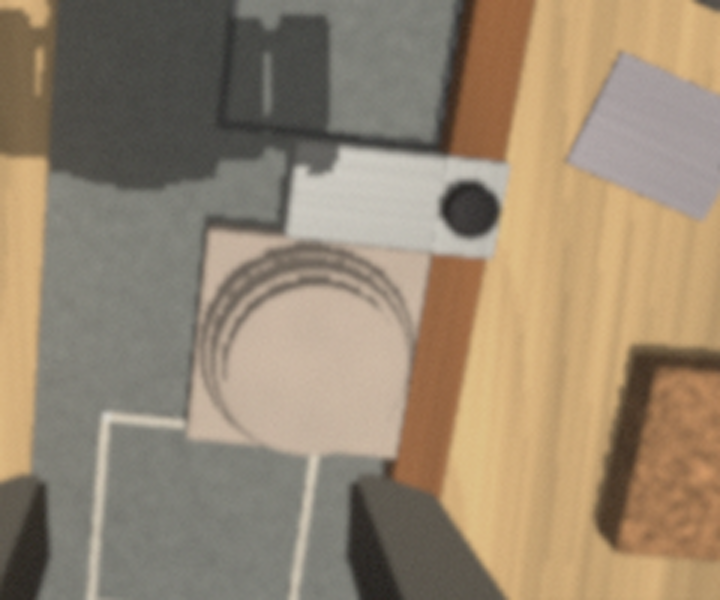

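The picture shows the foot against the stop along crop (285–430,235–255) and against the fence along (430,255)–(395,460). It is square, with no visible gap, and the fit puts u at −60 mm. Handing in.

```bash
python3 -c "
from cell import bot
print(bot.hand_in())"
```

```text
the job is handed in; nothing more can be done
None
```

I slid the square base home and handed the job in at about 25 s: it looks flush on the fence and the stop, is square to the board, was pressed at about 8 N, and the stop shows no visible shift. The hand-in returned no verdict.

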